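# Plug the phone stand together and hold it down

### The job

Put the phone stand together: pick up its upper part, turn it until the four splines of its foot match the cross-shaped socket in the square foot block, slide it in and press it down against the spring until its collar lies fully home on the block. Finish while still holding it in the gripper and pressing it down, so that the locking screw could be fitted: do not let go. Leave the cup, the jar, the tape dispenser and the note holder where they are.

Things in the scene. Friction and masses are not known exactly. Their poses are not given: they have to be found in the camera images.
- cradle: Upper part of the aluminium phone stand, loose, 0.16 to 0.26 kg, 110 mm tall, standing upright on its foot. Origin: centre of the foot's underside, z up its axis. Foot, 0 to 22 mm high: four splines forming a plus along its own x and y, each bar 28 mm tip to tip, 6 mm thick, lower edges rounded. Above: a collar, a 16 mm post and an upright plate with a phone ledge.
- collar (a point): Centre of the underside of the round collar (44 mm across, 5 mm thick) of the upper part, 22 mm above its origin; axes as cradle. When fully home the collar lies on the top of the foot block.
- plate_top (a point): Centre of the upper edge of the upper part's upright plate, 110 mm above its origin, on its axis; axes as cradle. The plate is 8 mm thick along x, 70 mm wide along y, 45 to 110 mm high. The ledge with its lip sticks out to -x, 22 mm from the axis, 45 to 56 mm high. Grip the plate across its thickness near the top edge.
- base: Foot block of the phone stand: square aluminium block, 84 by 84 mm, 38 mm high, fixed to the work surface. Origin: centre of its underside, z up, x and y parallel to its sides. Its top has a plus-shaped socket. Fully home, the origin of cradle is 16 mm above this origin.
- socket (a point): Centre of the socket's mouth on top of the foot block, 38 mm above its origin; axes as base. The plus-shaped socket lies along x and y: each slot is 8.5 mm wide and 31 mm tip to tip (about 1.25 mm of play on each side of a spline). The foot fits in four ways, a quarter turn apart.
- ejector (a joint): Black sprung ejector in the socket, its top 14 mm below the block's top: 0 = up, grows as it is pressed down, m. The foot meets it after sliding in 14 mm and must push it 8 mm further (0.008 when fully home, stop at 0.010). The spring needs about 4 N to start, 10 to 11 N at fully home, and pushes the upper part up again if let go.
- cup: White ceramic cup, 80 mm across, 85 mm tall; origin at the centre of its underside. Leave alone.
- jar: Glass jar with a closed metal screw lid, 72 mm across, 100 mm tall; origin at the centre of its underside. Leave alone.
- tape_dispenser: Red plastic tape dispenser, 150 by 55 mm, 75 mm tall; origin at the centre of its underside, long along its x. Leave alone.
- note_holder: Black plastic sticky-note holder with a pen lying on it, 90 by 120 mm, 34 mm tall; origin at the centre of its underside. Leave alone.
There are look-alikes about, which are no part of the job. Leave any green look-alike of the cradle alone. What is shaped like the base but purple is not meant.

How it is judged:
By the outcome, as a careful person would: the job done as asked, in the order asked, and still so for the second after the job is handed in, while the arm keeps its last pose, push and grip.
It also fails if it takes over 35 s, if anything falls off the work surface, if the arm or the gripper's body presses on something with over 40 N, if the wrist force passes 120 N, or if a joint passes its speed limit or range.

### The arm

A 6-joint arm with a two-finger parallel gripper is mounted at the origin on the work surface. World frame = base frame: x ahead of the robot, y to its left, z up, the work surface at z = 0. Lengths are in m, angles in rad, forces in N, time in s.
With the tool pointing down it reaches from about 0.35 to 0.775 m from the base axis. Payload 5.5 kg.
Tool frame: the origin (TCP) lies on the centre line of the jaws, within the pads' length; the fingertips stand 11 mm ahead of it and the grasp point (between the pads) lies 8 mm behind it (env.tip_reach is the distance from the TCP to the fingertips, in m); z points along the fingers, x is the direction in which the jaws open and shut, and the axes are right-handed (so a half turn about z gives the same grasp; the last joint's range is limited). The gripper opens to 85 mm and grips with 20 to 120 N. Pads are 22 mm wide; open, the fingers measure 114 mm over their backs; the gripper's body (76 mm by 85 mm) begins 54 mm behind the grasp point. The pads swing forward as they close: fully open they stand 13 mm farther back than shut.
Start: joints at [1.205, 0.313, 0.046, 1.304, 0, 1.431], TCP at [0.129, 0.56, 0.213] pointing down, gripper open.
Joint ranges: [-2.76, 2.76], [-0.86, 1.69], [-1.03, 1.26], [-2.2, 2.34], [-1.47, 1.5], [-3.14, 3.14]. Speed limits (rad/s): [2.57, 2.57, 3.14, 3.14, 3.14, 3.14].

### API

Orientations are given as a unit quaternion [w, x, y, z].
In Python, from workcell import env gives the robot as it stands.
- The arm moves only by the tool carry_out, never from a script. Its argument "moves" is one flat list of numbers, 7 for each row, row after row: the gripper command: -1 is shut, 1 is fully open, values between are in proportion, then the shift along the tool's x, y, z in m, then the turn, a rotation vector about the tool's x, y, z in degrees. A call has exactly 5 rows; each row shifts and turns the pose as measured when the row begins, along the tool's axes as they then stand; what a row does not reach is not made up. A row lasts 1/8 s, in which the tool goes at most 62.5 mm and 10.7 degrees, less where a joint would pass 70% of its speed; a pose out of reach is approached as far as the arm can. A call is refused whole if a number of a shift passes 0.0625 or a number of a turn 10.7, either way. A call with a gripper value outside its range is refused whole. The fingers move at their own pace and stop on an object; "squeeze" is the grip in N (left out, the last holds). Time passes only in rows, so rows that do not move let the fingers close, or fill a call up. It gives the time, the measured TCP pose, the force and the opening at its end, in the units of the state.
- env.get_state(): the state, without advancing time (a new reading comes with each control period).
- env.read_camera(name): name is "scene" or "top" or "wrist"; returns the picture (480x640x3 uint8, red, green, blue); there is no depth.
- env.calibration(name): a dict with "camera_matrix" (3x3 intrinsics, pixels), "k1" (the pictures are not rectified: a ray, as slopes to the right and down, at radius r is drawn at 1 + k1 r^2 times it, then the intrinsics apply), "rvec" (rotation vector, rad) and "tvec" (3), from world to camera coordinates, as OpenCV has them; the wrist camera has in their place "hand_eye" (4x4, takes a point from camera to tool coordinates, whose origin is the TCP and whose axes are the tool frame's). Camera axes: x right, y down, z forward; pixel columns grow to the right and rows downward; lengths in m; the calibration is good to about 2 mm. A picture is of the moment at which its call begins: read the wrist's pose just before it. calibration takes no time and is no camera call.
- env.hand_in(): hands the job in, once; it reports no verdict.
The state is a dict: "clock": time; "joint_pos": joint angles; "qvel": joint speeds; "tau": joint torques, N m; "tcp_pos": TCP position; "orientation": TCP orientation; "wrist_force": force on the tool from outside, world axes, zero at the start; "ft_torque": the same for the moment, N m; "finger_gap": finger opening in m.
Only numpy, scipy, OpenCV 4.12 (cv2) and the standard library are available. Lean on these libraries where they do the work, as an engineer would, in place of code of your own. Each camera call takes 0.05 s, during which the arm holds its last target. There are 200 camera calls.

## Working session

There is one attempt and no reset: what is moved stays moved. The work goes in short steps, Python scripts to look and compute and a tool call to move; the robot and the scene stay as the last step left them, time stands still between calls to the robot, and variables do not carry over. Pictures are saved under pics/ and viewed, about 8 in all and at most 12, crops included, and the job is handed in when it is done.

Besides the shell and the picture viewer there is one more tool, called after "Request:" by a JSON object that holds its "fn" and its "kwargs", one argument or row to a line. carry_out: Moves the arm, as the interface text tells. Its arguments: {"type":"object","properties":{"moves":{"type":"array"},"squeeze":{"type":"number"}},"required":["moves"]}

```bash
mkdir -p pics
cat > h.py <<'E'
import numpy as np, cv2
from scipy.spatial.transform import Rotation as R
from workcell import env
def cam(name, st=None):
    c=env.calibration(name); K=np.array(c["camera_matrix"]); k1=c["k1"]
    if "hand_eye" in c:
        st=st or env.get_state(); H=np.array(c["hand_eye"])
        q=st["orientation"]; Rt=R.from_quat([q[1],q[2],q[3],q[0]]).as_matrix()
        Rc=Rt@H[:3,:3]; o=Rt@H[:3,3]+np.array(st["tcp_pos"])
    else:
        Rw=cv2.Rodrigues(np.array(c["rvec"],float))[0]; Rc=Rw.T; o=-Rc@np.array(c["tvec"],float).ravel()
    return K,k1,Rc,o
def ray(C,uv):
    K,k1,Rc,o=C
    d=cv2.undistortPoints(np.array([[uv]],float),K,np.array([k1,0,0,0.]))[0,0]
    return o,Rc@np.array([d[0],d[1],1])
def onz(C,uv,z):
    o,d=ray(C,uv); return o+d*(z-o[2])/d[2]
def proj(C,p):
    K,k1,Rc,o=C
    rv=cv2.Rodrigues(Rc.T)[0]
    return cv2.projectPoints(np.array([p],float),rv,-Rc.T@o,K,np.array([k1,0,0,0.]))[0].ravel()
def snap(name,f):
    st=env.get_state(); im=env.read_camera(name); cv2.imwrite(f"pics/{f}.png",im[:,:,::-1]); np.save(f"pics/{f}.npy",np.array([st["tcp_pos"].__class__ and 0]));return im,st
E
python3 - <<'E'
from h import *
for n in("scene","top"):
    snap(n,n+"0"); C=cam(n); print(n,C[3].round(3),C[2][:,2].round(2),C[0][0,0],C[1])
print(env.calibration("wrist")["hand_eye"]); print(env.get_state())
E
```

```text
scene [1.287 0.254 0.77 ] [-0.71 -0.29 -0.64] 433.9130102578603 -0.07409725209024624
top [ 0.349 -0.019  1.417] [ 0.15 -0.01 -0.99] 582.1616010401079 0.05961926791889079
[[ 9.99998667e-01 -7.42915110e-05 -1.63106967e-03  5.17743662e-04]
 [ 5.34044659e-04  9.58899996e-01  2.83743745e-01 -7.15036109e-02]
 [ 1.54295295e-03 -2.83744238e-01  9.58898757e-01 -1.60566111e-01]
 [ 0.00000000e+00  0.00000000e+00  0.00000000e+00  1.00000000e+00]]
{'clock': 0.1, 'joint_pos': array([ 1.20537671e+00,  3.13946195e-01,  4.50688877e-02,  1.30358940e+00,
       -1.45142007e-05,  1.43118712e+00]), 'qvel': array([ 0.00076092,  0.0005869 ,  0.00066828, -0.00076301,  0.00149   ,
       -0.00046603]), 'tau': array([ 3.69284389e-03, -4.81723452e+01,  2.99244905e+01,  1.26928373e-02,
       -6.69669112e-05, -8.53597385e-06]), 'tcp_pos': array([0.12858136, 0.5599326 , 0.21187648]), 'orientation': array([ 4.30543680e-04,  7.82270863e-01,  6.22937878e-01, -7.15700735e-04]), 'wrist_force': array([-0.0996353 ,  0.74833196,  0.19972371]), 'ft_torque': array([-0.00764663, -0.01824692,  0.03799537]), 'finger_gap': 0.08553487099577688}
```

View pics/top0.png

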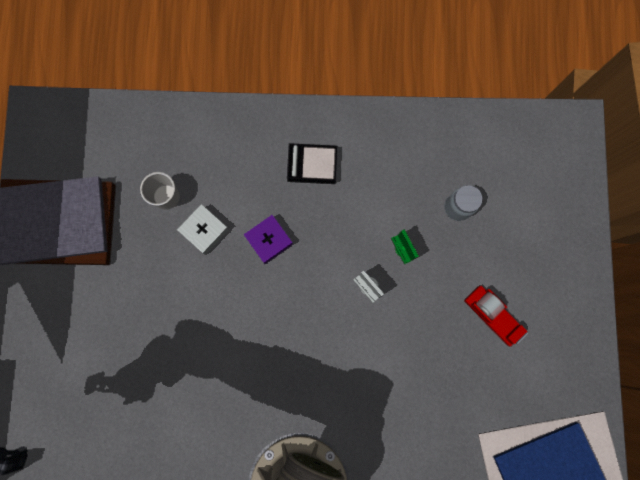

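View pics/scene0.png

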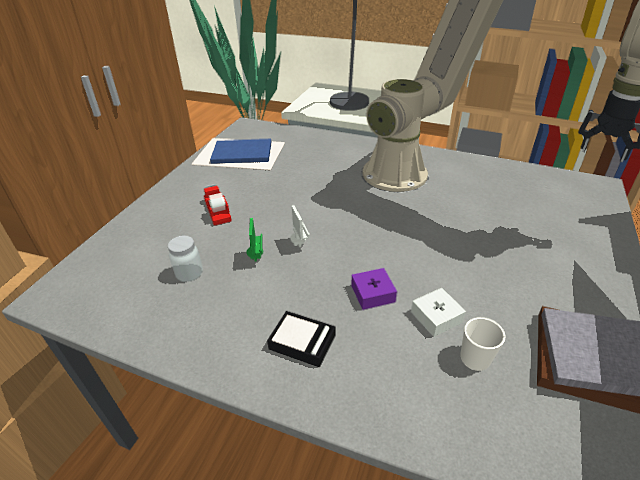

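The top view shows the white base at (202,229), the purple look-alike at (268,238), the white cradle at (368,286) with the green look-alike beside it at (404,246), and the cup at (158,189) next to the base. The scene view agrees.

Run:
```python
from h import *
im=cv2.imread("pics/top0.png"); C=cam("top")
g=im.min(2)
m=((g>140)).astype(np.uint8)
def comp(uv,z,rad):
    mm=np.zeros_like(m); cv2.circle(mm,uv,rad,1,-1); mm&=m
    n,l,s,c=cv2.connectedComponentsWithStats(mm); i=1+s[1:,4].argmax()
    ct=max(cv2.findContours((l==i).astype(np.uint8),0,1)[0],key=cv2.contourArea)
    b=cv2.boxPoints(cv2.minAreaRect(ct)); P=np.array([onz(C,p,z) for p in b])[:,:2]
    print(uv,s[i],b.round(1).tolist(),"\n",P.round(4),P.mean(0).round(4),[np.linalg.norm(P[k]-P[k-1]).round(4) for k in range(4)],[np.degrees(np.arctan2(*(P[k]-P[k-1])[::-1])).round(1) for k in range(4)])
comp((202,229),.038,32)
comp((368,286),.110,26)
cv2.imwrite("pics/crop.png",np.hstack([cv2.resize(im[255:315,335:435],None,fx=8,fy=8,interpolation=2)]))
```

```text
(202, 229) [ 177  205   49   48 1111] [[176.6999969482422, 229.3000030517578], [201.0, 203.39999389648438], [225.89999389648438, 226.6999969482422], [201.60000610351562, 252.60000610351562]] 
 [[0.5851 0.3068]
 [0.6496 0.2523]
 [0.5937 0.1902]
 [0.53   0.245 ]] [0.5896 0.2486] [np.float64(0.0828), np.float64(0.0844), np.float64(0.0835), np.float64(0.084)] [np.float64(48.3), np.float64(-40.2), np.float64(-132.0), np.float64(139.3)]
(368, 286) [354 276  24  26 186] [[353.1000061035156, 279.29998779296875], [358.6000061035156, 274.70001220703125], [378.0, 297.29998779296875], [372.5, 302.0]] 
 [[ 0.4666 -0.1114]
 [ 0.4774 -0.1236]
 [ 0.4274 -0.1673]
 [ 0.4168 -0.1552]] [ 0.4471 -0.1394] [np.float64(0.0663), np.float64(0.0162), np.float64(0.0664), np.float64(0.0161)] [np.float64(41.3), np.float64(-48.5), np.float64(-138.8), np.float64(131.2)]
```

View pics/crop.png

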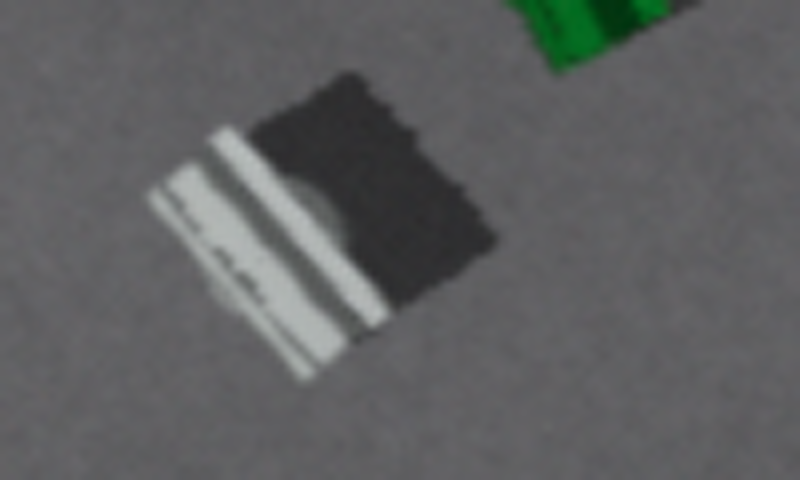

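```bash
cat >> h.py <<'E'
def yaw(st):
    q=st["orientation"]; x=R.from_quat([q[1],q[2],q[3],q[0]]).as_matrix()[:,0]; return np.degrees(np.arctan2(x[1],x[0]))
def plan(xyz,yw,n,g=0,polar=True):
    """rows in tool axes from here to xyz, tool yaw yw, tool pointing down"""
    st=env.get_state(); p=np.array(st["tcp_pos"]); q=st["orientation"]; r0=R.from_quat([q[1],q[2],q[3],q[0]])
    c,s=np.cos(np.radians(yw)),np.sin(np.radians(yw)); r1=R.from_matrix(np.array([[c,s,0],[s,-c,0],[0,0,-1]]))
    d=(r1*r0.inv()).as_rotvec(); print("at",p.round(4),"yaw",round(yaw(st),2),"turn",np.degrees(d).round(2),"F",np.array(st["wrist_force"]).round(1),"gap",st["finger_gap"],"t",st["clock"])
    pol=lambda v:np.array([np.hypot(v[0],v[1]),np.arctan2(v[1],v[0]),v[2]])
    car=lambda v:np.array([v[0]*np.cos(v[1]),v[0]*np.sin(v[1]),v[2]])
    P=[];Q=[]
    for t in np.linspace(0,1,n+1):
        P.append(car(pol(p)+t*(pol(xyz)-pol(p))) if polar else p+t*(np.array(xyz)-p)); Q.append(R.from_rotvec(d*t)*r0)
    for i in range(n):
        a=Q[i].inv().apply(P[i+1]-P[i]); w=np.degrees((Q[i].inv()*Q[i+1]).as_rotvec())
        print([g]+a.round(4).tolist()+w.round(2).tolist(), round(np.linalg.norm(a),4))
E
python3 - <<'E'
from h import *
C=cam("top")
for uv in [(222,130),(380,318),(300,225)]: print(onz(C,((uv[0]+.5)/8-.5+335,(uv[1]+.5)/8-.5+255),.11).round(4))
plan([.455,-.148,.21],131.3,15,0)
E
```

```text
[ 0.4862 -0.1319  0.11  ]
[ 0.4343 -0.1765  0.11  ]
[ 0.4599 -0.154   0.11  ]
at [0.1286 0.5599 0.2119] yaw 77.06 turn [1.000e-01 1.000e-02 5.424e+01] F [-0.1  0.7  0.2] gap 0.08553487099577688 t 0.1
[0, -0.0099, 0.0627, 0.0001, -0.0, 0.01, -3.62] 0.0635
[0, -0.0204, 0.0594, 0.0001, -0.0, 0.01, -3.62] 0.0628
[0, -0.0301, 0.0543, 0.0002, -0.0, 0.01, -3.62] 0.0621
[0, -0.0386, 0.0477, 0.0002, -0.0, 0.01, -3.62] 0.0614
[0, -0.0458, 0.0398, 0.0002, -0.0, 0.01, -3.62] 0.0607
[0, -0.0514, 0.0308, 0.0002, -0.0, 0.01, -3.62] 0.06
[0, -0.0554, 0.0212, 0.0002, -0.0, 0.01, -3.62] 0.0593
[0, -0.0575, 0.0111, 0.0002, -0.0, 0.01, -3.62] 0.0586
[0, -0.0579, 0.0009, 0.0002, -0.0, 0.01, -3.62] 0.0579
[0, -0.0564, -0.0091, 0.0002, -0.0, 0.01, -3.62] 0.0572
[0, -0.0533, -0.0186, 0.0002, -0.0, 0.01, -3.62] 0.0565
[0, -0.0486, -0.0272, 0.0002, -0.0, 0.01, -3.62] 0.0558
[0, -0.0426, -0.0349, 0.0001, -0.0, 0.01, -3.62] 0.0551
[0, -0.0354, -0.0412, 0.0001, -0.0, 0.01, -3.62] 0.0543
[0, -0.0273, -0.0462, 0.0001, -0.0, 0.01, -3.62] 0.0536
```

Request:
{"fn": "carry_out", "kwargs": {
  "moves": [0,-0.01,0.061,0,0,0,-3.6,0,-0.02,0.058,0,0,0,-3.6,0,-0.03,0.054,0,0,0,-3.6,0,-0.039,0.047,0,0,0,-3.6,0,-0.046,0.04,0,0,0,-3.6],
  "squeeze": 80
}}

```text
clock: 0.72
tcp_pos: [0.3814, 0.3865, 0.2089]
orientation: [0.0, 0.667, 0.745, -0.002]
wrist_force: [0.9, 1.2, -0.5]
finger_gap: 0.0431
```

Request:
{"fn": "carry_out", "kwargs": {
  "moves": [0,-0.051,0.031,0,0,0,-3.6,0,-0.055,0.021,0,0,0,-3.6,0,-0.057,0.011,0,0,0,-3.6,0,-0.058,0.001,0,0,0,-3.6,0,-0.056,-0.009,0,0,0,-3.6]
}}

```text
clock: 1.35
tcp_pos: [0.5068, 0.1162, 0.2068]
orientation: [-0.001, 0.538, 0.843, -0.003]
wrist_force: [0.2, -0.2, -0.6]
finger_gap: 0.0429
```

```bash
python3 -c "
from h import *
plan([.46,-.154,.2],131,10,0)"
```

```text
at [0.5068 0.1162 0.2068] yaw 114.86 turn [ 0.27 -0.25 16.14] F [ 0.2 -0.2 -0.6] gap 0.04294437649201985 t 1.35
[0, -0.0268, -0.01, 0.0008, -0.04, 0.0, -1.61] 0.0286
[0, -0.0257, -0.0122, 0.0008, -0.04, 0.0, -1.61] 0.0285
[0, -0.0244, -0.0142, 0.0008, -0.04, 0.0, -1.61] 0.0283
[0, -0.023, -0.0161, 0.0008, -0.04, 0.0, -1.61] 0.0281
[0, -0.0214, -0.0178, 0.0008, -0.04, 0.0, -1.61] 0.0279
[0, -0.0197, -0.0194, 0.0008, -0.04, 0.0, -1.61] 0.0277
[0, -0.0179, -0.0209, 0.0007, -0.04, 0.0, -1.61] 0.0275
[0, -0.016, -0.0221, 0.0007, -0.04, 0.0, -1.61] 0.0273
[0, -0.014, -0.0232, 0.0007, -0.04, 0.0, -1.61] 0.0271
[0, -0.0119, -0.0242, 0.0007, -0.04, 0.0, -1.61] 0.0269
```

Request:
{"fn": "carry_out", "kwargs": {
  "moves": [0,-0.052,-0.022,0,0,0,-3.2,0,-0.047,-0.03,0,0,0,-3.2,0,-0.041,-0.037,0,0,0,-3.2,0,-0.034,-0.043,0,0,0,-3.2,0,-0.026,-0.047,0,0,0,-3.2]
}}

```text
clock: 1.98
tcp_pos: [0.4561, -0.1616, 0.2058]
orientation: [-0.002, 0.412, 0.911, -0.003]
wrist_force: [1.4, -0.5, 0.3]
finger_gap: 0.0431
```

Request:
{"fn": "carry_out", "kwargs": {
  "moves": [0,0,0,0.005,0,0,0,0,0,0,0,0,0,0,0,0,0,0,0,0,0,0,0,0,0,0,0,0,0,0,0,0,0,0,0]
}}

```text
clock: 2.6
tcp_pos: [0.4553, -0.1615, 0.1999]
orientation: [-0.003, 0.413, 0.911, -0.003]
wrist_force: [-0.1, 0.3, -0.0]
finger_gap: 0.0426
```

```bash
python3 -c "
from h import *
plan([.46,-.154,.16],131,2,0,False)
im,st=snap('wrist','w1'); C=cam('wrist',st); print(proj(C,[.46,-.154,.11]),proj(C,[.486,-.132,.11]),proj(C,[.434,-.176,.11]))"
```

```text
at [ 0.4553 -0.1615  0.1999] yaw 131.22 turn [ 0.13 -0.49 -0.22] F [-0.1  0.3 -0. ] gap 0.042635660398264025 t 2.6
[0, 0.0012, 0.0044, 0.0199, -0.23, -0.11, 0.11] 0.0204
[0, 0.0012, 0.0043, 0.0199, -0.23, -0.11, 0.11] 0.0204
[322.39997165 249.81584297] [321.40727605 298.25093154] [323.46121887 197.77259548]
```

View pics/w1.png

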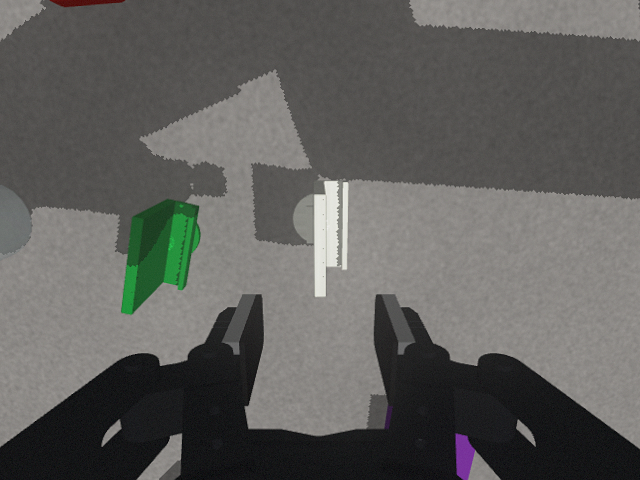

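The wrist view shows the plate's top strip, columns 314–326, from row 195 to 297, centred between the open jaws. The ledge is on the right and the green look-alike is clear on the left at (160,255).

```bash
python3 -c "
from h import *
im=cv2.imread('pics/w1.png'); C=cam('wrist'); g=im.min(2)
a=[];
for v in range(205,293,4):
    u=[x for x in range(308,332) if g[v,x]>205]; 
    if v%16==13: print(v,g[v,308:334].tolist())
for v0 in (205,285): pass
L=[onz(C,((314+326)/2,196),.11),onz(C,((315+326)/2,296),.11)]
print(L,np.linalg.norm(L[0]-L[1]),np.degrees(np.arctan2(*(L[1]-L[0])[1::-1])))
"
```

```text
205 [119, 120, 120, 124, 113, 123, 187, 222, 218, 221, 223, 220, 220, 220, 220, 220, 220, 203, 192, 220, 220, 221, 222, 224, 223, 222]
221 [133, 133, 132, 134, 131, 131, 190, 222, 219, 221, 221, 222, 222, 220, 221, 220, 220, 210, 206, 229, 218, 219, 222, 221, 222, 220]
237 [132, 131, 134, 132, 128, 126, 182, 222, 221, 222, 222, 222, 222, 221, 220, 221, 221, 204, 186, 218, 218, 220, 221, 221, 221, 220]
253 [138, 133, 138, 135, 133, 140, 178, 224, 221, 221, 223, 222, 221, 220, 220, 220, 220, 206, 185, 218, 217, 218, 221, 221, 219, 219]
269 [137, 136, 137, 140, 139, 141, 168, 220, 220, 221, 225, 222, 221, 218, 218, 218, 221, 200, 115, 130, 131, 135, 140, 137, 139, 144]
285 [136, 138, 140, 142, 138, 137, 157, 216, 221, 221, 221, 221, 219, 217, 217, 219, 219, 199, 122, 140, 136, 134, 140, 141, 140, 140]
[array([ 0.43457709, -0.17839272,  0.11      ]), array([ 0.48517099, -0.1335706 ,  0.11      ])] 0.06759264076515041 41.538363950717866
```

Request:
{"fn": "carry_out", "kwargs": {
  "moves": [0,0.001,0.007,0.02,0,-0.4,0,0,0,0,0.03,0,0,0,0,0,0,0.03,0,0,0,0,0,0,0.025,0,0,0,0,0,0,0,0,0,0]
}}

```text
clock: 3.28
tcp_pos: [0.4616, -0.1552, 0.0934]
orientation: [0.002, 0.411, 0.912, -0.004]
wrist_force: [-0.0, 0.4, 0.1]
finger_gap: 0.0426
```

```bash
python3 -c "
from h import *
plan([.46,-.156,.085],131.3,1,0,False)"
```

```text
at [ 0.4616 -0.1552  0.0934] yaw 131.45 turn [ 0.53 -0.03 -0.15] F [-0.   0.4  0.1] gap 0.042578251613496 t 3.275
[0, 0.0005, -0.0017, 0.0084, -0.38, 0.38, 0.15] 0.0086
```

Request:
{"fn": "carry_out", "kwargs": {
  "moves": [0,0,-0.002,0.008,-0.4,0.4,0,-1,0,0,0,0,0,0,-1,0,0,0,0,0,0,-1,0,0,0,0,0,0,-1,0,0,0,0,0,0]
}}

```text
clock: 3.9
tcp_pos: [0.4621, -0.1576, 0.0882]
orientation: [0.002, 0.411, 0.912, 0.0]
wrist_force: [0.4, 0.4, -1.4]
finger_gap: 0.004
```

```bash
python3 -c "
from h import *
plan([.46,-.156,.17],131.3,2,-1,False)"
```

```text
at [ 0.4621 -0.1576  0.0882] yaw 131.48 turn [ 0.06  0.26 -0.18] F [ 0.4  0.4 -1.4] gap 0.004001783113595099 t 3.9
[-1, 0.0012, -0.0002, -0.0409, 0.08, 0.11, 0.09] 0.0409
[-1, 0.0012, -0.0002, -0.0409, 0.08, 0.11, 0.09] 0.0409
```

```bash
python3 -c "
from h import *
im,st=snap('wrist','w2'); print(st['finger_gap'],st['tcp_pos'])"
```

```text
0.004001783113595099 [ 0.46213147 -0.15760036  0.08816766]
```

View pics/w2.png

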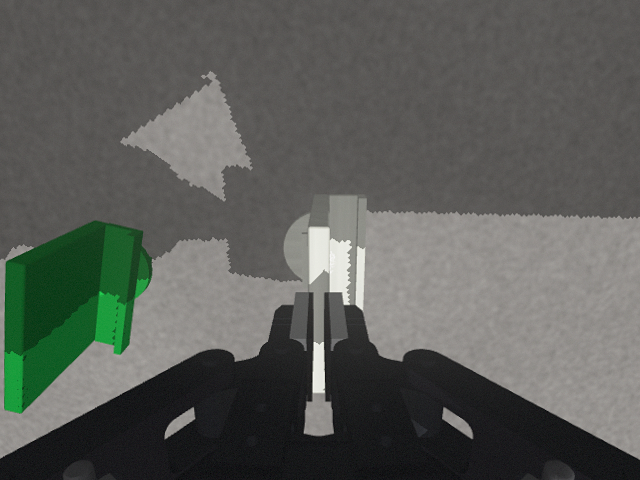

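The plate is held between the pads (rows 292–395), though the gap reads 4 mm rather than 8 mm. I'll lift and check for the cradle's weight.

Request:
{"fn": "carry_out", "kwargs": {
  "moves": [-1,0,0,-0.02,0,0,0,-1,0,0,-0.03,0,0,0,-1,0,0,-0.03,0,0,0,-1,0,0,0,0,0,0,-1,0,0,0,0,0,0]
}}

```text
clock: 4.58
tcp_pos: [0.4601, -0.1566, 0.1679]
orientation: [-0.0, 0.411, 0.912, 0.001]
wrist_force: [0.7, 0.1, -2.3]
finger_gap: 0.004
```

```bash
python3 -c "
from h import *
plan([.578,.238,.18],138.9,10,-1)
im,st=snap('wrist','w3'); snap('scene','s3'); b=cv2.imread('pics/w3.png'); s=cv2.imread('pics/s3.png')
cv2.imwrite('pics/c3.png',np.hstack([cv2.resize(b[150:450,170:470],(400,400)),cv2.resize(s[140:280,220:360],(400,400))]))"
```

```text
at [ 0.4601 -0.1566  0.1679] yaw 131.48 turn [-0.07  0.02  7.42] F [ 0.7  0.1 -2.3] gap 0.004024698083165177 t 4.575
[-1, 0.0068, 0.0374, -0.0012, 0.01, -0.0, -0.74] 0.0381
[-1, 0.0096, 0.0378, -0.0012, 0.01, -0.0, -0.74] 0.039
[-1, 0.0124, 0.0379, -0.0012, 0.01, -0.0, -0.74] 0.0399
[-1, 0.0153, 0.0379, -0.0012, 0.01, -0.0, -0.74] 0.0409
[-1, 0.0182, 0.0376, -0.0012, 0.01, -0.0, -0.74] 0.0418
[-1, 0.0212, 0.0371, -0.0012, 0.01, -0.0, -0.74] 0.0428
[-1, 0.0241, 0.0364, -0.0012, 0.01, -0.0, -0.74] 0.0437
[-1, 0.027, 0.0355, -0.0012, 0.01, -0.0, -0.74] 0.0446
[-1, 0.0299, 0.0344, -0.0012, 0.01, -0.0, -0.74] 0.0456
[-1, 0.0328, 0.033, -0.0012, 0.01, -0.0, -0.74] 0.0465
```

View pics/c3.png

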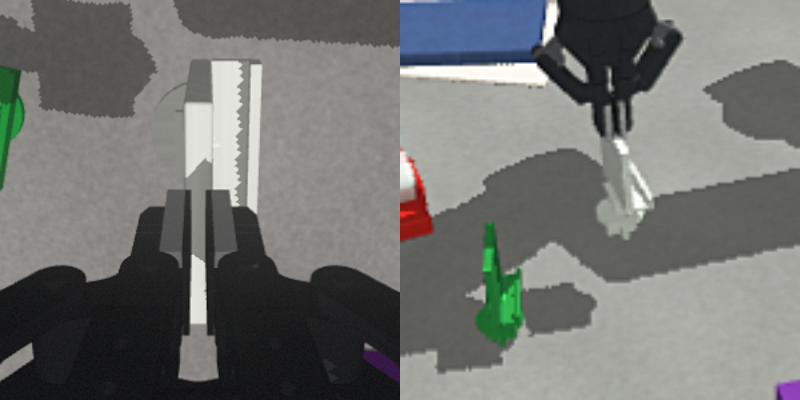

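```bash
python3 -c "
from h import *
plan([.527,.329,.20],138.9,10,-1)
im=cv2.imread('pics/w3.png'); C=cam('wrist'); g=im.min(2)
print('tool',C[3].round(3)); zt=.11+.1679-.0882
for v in (226,227,228,380,385,390,395,400): print(v,g[v,300:336].tolist())
st=env.get_state();y=np.radians(yaw(st));ty=np.array([np.sin(y),-np.cos(y)]);tx=np.array([np.cos(y),np.sin(y)])
for v in (226,392): P=onz(C,(319,v),zt)[:2]-st['tcp_pos'][:2]; print(v,'tool x,y',P@tx,P@ty)
"
```

```text
at [ 0.4601 -0.1565  0.1677] yaw 131.48 turn [-0.08 -0.01  7.42] F [-0.1 -0.1 -1.3] gap 0.003935447441870249 t 4.675
[-1, 0.0119, 0.0441, -0.0032, 0.01, -0.01, -0.74] 0.0458
[-1, 0.0159, 0.0441, -0.0032, 0.01, -0.01, -0.74] 0.0469
[-1, 0.02, 0.0436, -0.0032, 0.01, -0.01, -0.74] 0.0481
[-1, 0.0241, 0.0429, -0.0032, 0.01, -0.01, -0.74] 0.0492
[-1, 0.0281, 0.0417, -0.0032, 0.01, -0.01, -0.74] 0.0504
[-1, 0.0322, 0.0401, -0.0032, 0.01, -0.01, -0.74] 0.0515
[-1, 0.0361, 0.0382, -0.0032, 0.01, -0.01, -0.74] 0.0527
[-1, 0.04, 0.0359, -0.0032, 0.01, -0.01, -0.74] 0.0539
[-1, 0.0437, 0.0333, -0.0032, 0.01, -0.01, -0.74] 0.055
[-1, 0.0472, 0.0303, -0.0032, 0.01, -0.01, -0.74] 0.0562
tool [ 0.407 -0.204  0.328]
226 [135, 136, 136, 134, 136, 136, 136, 126, 97, 110, 137, 133, 133, 135, 132, 130, 132, 128, 131, 129, 128, 128, 127, 124, 124, 121, 124, 123, 113, 149, 225, 219, 217, 218, 217, 217]
227 [137, 134, 135, 138, 136, 136, 138, 129, 122, 163, 184, 182, 183, 185, 182, 187, 181, 180, 179, 180, 178, 175, 173, 172, 175, 173, 172, 176, 162, 157, 224, 219, 218, 217, 219, 219]
228 [133, 135, 135, 1
[... 386 characters left out ...]
8, 221, 220, 219, 219, 217, 217, 214, 214, 213, 216, 193, 52, 30, 27, 31, 34, 29, 28, 31, 27, 29, 28]
390 [31, 29, 20, 31, 27, 23, 23, 32, 29, 26, 26, 34, 123, 227, 222, 220, 219, 219, 217, 217, 219, 214, 215, 218, 194, 52, 32, 25, 30, 33, 26, 25, 31, 29, 29, 29]
395 [29, 30, 29, 27, 24, 24, 31, 48, 27, 29, 28, 42, 93, 135, 134, 135, 138, 136, 136, 133, 135, 136, 132, 134, 123, 69, 22, 32, 30, 30, 46, 25, 31, 25, 30, 28]
400 [26, 24, 23, 30, 26, 28, 40, 44, 22, 25, 24, 40, 97, 138, 132, 129, 130, 132, 134, 135, 140, 134, 133, 136, 128, 68, 22, 29, 22, 36, 43, 38, 27, 26, 29, 29]
226 tool x,y -0.00014256267278476425 -0.03562282762270398
392 tool x,y -0.00014135976686500962 0.03331865900370274
```

Request:
{"fn": "carry_out", "kwargs": {
  "moves": [-1,0.012,0.044,-0.006,0,0,-0.7,-1,0.016,0.044,-0.006,0,0,-0.7,-1,0.02,0.044,-0.006,0,0,-0.7,-1,0.024,0.043,-0.006,0,0,-0.7,-1,0.028,0.042,-0.006,0,0,-0.7]
}}

```text
clock: 5.3
tcp_pos: [0.5508, 0.0666, 0.1914]
orientation: [-0.005, 0.386, 0.922, -0.001]
wrist_force: [1.4, 0.1, -2.2]
finger_gap: 0.0039
```

Request:
{"fn": "carry_out", "kwargs": {
  "moves": [-1,0.032,0.04,0,0,0,-0.7,-1,0.036,0.038,0,0,0,-0.7,-1,0.04,0.036,0,0,0,-0.7,-1,0.044,0.033,0,0,0,-0.7,-1,0.047,0.03,0,0,0,-0.7]
}}

```text
clock: 5.92
tcp_pos: [0.5292, 0.3392, 0.1842]
orientation: [-0.008, 0.358, 0.934, -0.004]
wrist_force: [0.4, 0.5, -1.9]
finger_gap: 0.0039
```

Request:
{"fn": "carry_out", "kwargs": {
  "moves": [-1,0,0,0,0,0,0,-1,0,0,0,0,0,0,-1,0,0,0,0,0,0,-1,0,0,0,0,0,0,-1,0,0,0,0,0,0]
}}

```text
clock: 6.55
tcp_pos: [0.5272, 0.3394, 0.1799]
orientation: [-0.011, 0.357, 0.934, -0.006]
wrist_force: [-0.5, -0.4, -2.0]
finger_gap: 0.004
```

```bash
python3 -c "
from h import *
plan([.59,.249,.18],138.9,2,-1,False)
snap('wrist','w4')"
```

```text
at [0.5272 0.3394 0.1799] yaw 138.18 turn [ 0.21 -1.39  0.72] F [-0.5 -0.4 -2. ] gap 0.004006381739781309 t 6.55
[-1, -0.0535, -0.0127, -0.0006, -0.53, -0.45, -0.36] 0.055
[-1, -0.0534, -0.0131, -0.0003, -0.53, -0.45, -0.36] 0.055
```

View pics/w4.png

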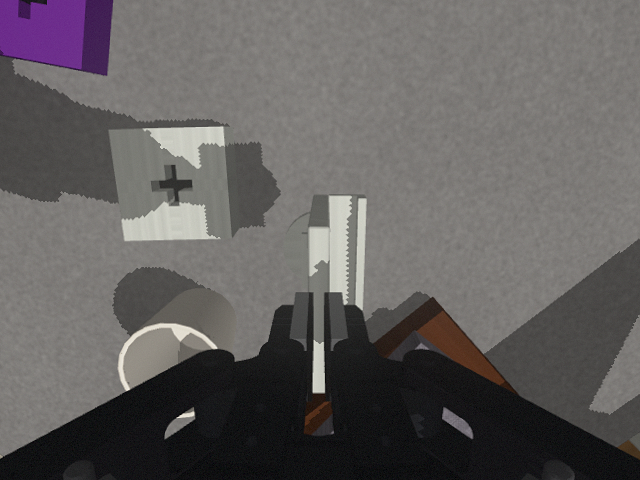

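The base fills roughly (109,130)–(232,240), with its socket plus centred near (172,185). The cup is at (168,365) and the held cradle is in the middle. Now I'll measure the socket.

```bash
python3 -c "
from h import *
im=cv2.imread('pics/w4.png'); C=cam('wrist'); g=cv2.cvtColor(im,6)
sub=g[155:217,140:205]
mm=(sub<115).astype(np.uint8)
n,l,s,c=cv2.connectedComponentsWithStats(mm); i=l[30,32] or 1+s[1:,4].argmax(); print(s[i],c[i])
ct=max(cv2.findContours((l==i).astype(np.uint8),0,1)[0],key=cv2.contourArea).reshape(-1,2)+[140,155]
P=np.array([onz(C,p,.038)[:2] for p in ct]); 
for a in (48,48.5,49,49.5):
    r=np.radians(a); U=P@np.array([[np.cos(r),-np.sin(r)],[np.sin(r),np.cos(r)]]); print(a,np.ptp(U,0),(U.max(0)+U.min(0))/2)
    m=(U.max(0)+U.min(0))/2; print(np.array([[np.cos(r),-np.sin(r)],[np.sin(r),np.cos(r)]])@m)
for p in [(109,130),(224,127),(124,240),(232,238)]: print(p,onz(C,p,.038).round(4))
v=cv2.resize(im[115:250,95:245],None,fx=5,fy=4.4,interpolation=2); cv2.imwrite('pics/c4.png',cv2.resize(im[115:250,95:245],None,fx=4.4,fy=4.4,interpolation=2))
"
```

```text
[ 10   9  43  42 834] [31.58513189 29.37769784]
48 [0.03072662 0.03151092] [ 0.57710637 -0.2732426 ]
[0.58921836 0.24603862]
48.5 [0.03074796 0.03150875] [ 0.57472109 -0.27824373]
[0.58921395 0.24607078]
49 [0.03076696 0.03150417] [ 0.57229205 -0.28322366]
[0.58920898 0.24610285]
49.5 [0.03078361 0.03151454] [ 0.56981943 -0.2881907 ]
[0.58921004 0.24612921]
(109, 130) [0.5937 0.1881 0.038 ]
(224, 127) [0.5303 0.243  0.038 ]
(124, 240) [0.6483 0.2505 0.038 ]
(232, 238) [0.5847 0.3057 0.038 ]
```

View pics/c4.png

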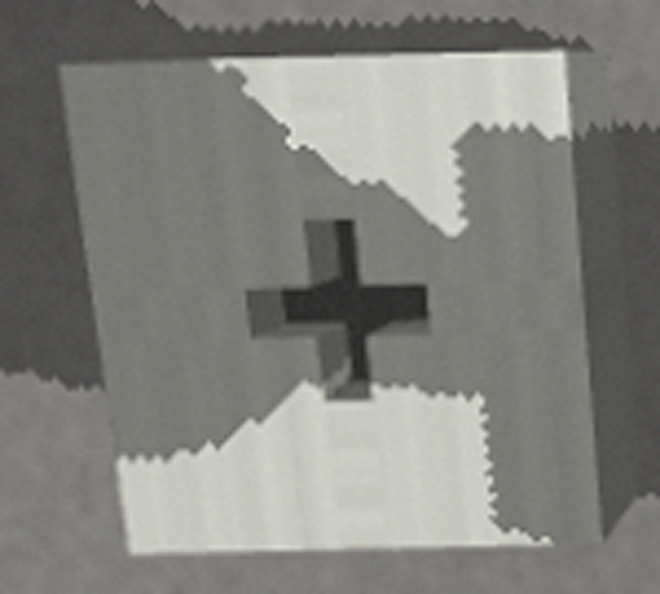

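Request:
{"fn": "carry_out", "kwargs": {
  "moves": [-1,-0.051,-0.013,-0.003,-0.5,-0.5,-0.4,-1,-0.051,-0.013,-0.003,-0.5,-0.5,-0.4,-1,0,0,-0.001,0,0,0,-1,0,0,-0.001,0,0,0,-1,0,0,-0.001,0,0,0]
}}

```text
clock: 7.22
tcp_pos: [0.5881, 0.2495, 0.1891]
orientation: [0.001, 0.35, 0.937, -0.0]
wrist_force: [-0.2, -0.0, -2.8]
finger_gap: 0.0042
```

```bash
python3 -c "
from h import *
plan([.5898,.2472,.150],139,1,-1,False)"
```

```text
at [0.5881 0.2495 0.1891] yaw 138.98 turn [0.06 0.14 0.02] F [-0.2 -0.  -2.8] gap 0.004166708244552352 t 7.225
[-1, -0.0027, -0.0007, 0.0391, 0.05, 0.14, -0.02] 0.0392
```

Request:
{"fn": "carry_out", "kwargs": {
  "moves": [-1,-0.003,-0.001,0.016,0,0.1,0,-1,0,0,0.016,0,0,0,-1,0,0,0.008,0,0,0,-1,0,0,0.004,0,0,0,-1,0,0,0,0,0,0]
}}

```text
clock: 7.85
tcp_pos: [0.5875, 0.2487, 0.1403]
orientation: [-0.001, 0.349, 0.937, -0.001]
wrist_force: [0.6, 0.2, -1.6]
finger_gap: 0.0039
```

```bash
python3 -c "
from h import *
plan([.5898,.2472,.122],139,1,-1,False)
snap('scene','s5'); snap('wrist','w5'); b=cv2.imread('pics/w5.png'); s=cv2.imread('pics/s5.png')
cv2.imwrite('pics/c5.png',np.hstack([cv2.resize(b[100:420,140:460],(400,400)),cv2.resize(s[230:350,390:510],(400,400),interpolation=2)]))"
```

```text
at [0.5875 0.2487 0.1403] yaw 139.2 turn [ 0.02 -0.13 -0.2 ] F [ 0.6  0.2 -1.6] gap 0.0038906469613659953 t 7.85
[-1, -0.0028, 0.0004, 0.0183, -0.1, -0.08, 0.2] 0.0185
```

View pics/c5.png

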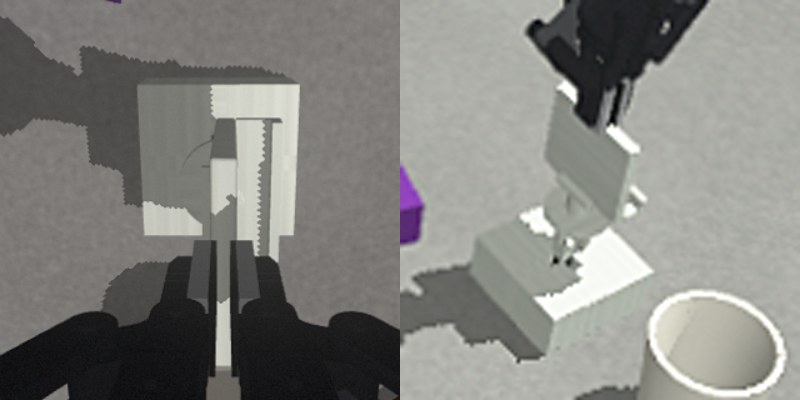

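The foot hangs just above the socket (scene crop near (560,260)), and it is aligned by eye. Lateral error is about 3 mm along tool x, so I'll correct that before going down.

Request:
{"fn": "carry_out", "kwargs": {
  "moves": [-1,-0.003,0,0,0,0,0.2,-1,0,0,0,0,0,0,-1,0,0,0,0,0,0,-1,0,0,0,0,0,0,-1,0,0,0,0,0,0]
}}

```text
clock: 8.57
tcp_pos: [0.5915, 0.2467, 0.1427]
orientation: [0.001, 0.351, 0.937, 0.001]
wrist_force: [0.6, -0.2, -1.1]
finger_gap: 0.0041
```

```bash
python3 -c "
from h import *
plan([.5898,.2472,.122],139,1,-1,False)"
```

```text
at [0.5915 0.2467 0.1427] yaw 138.95 turn [-0.04  0.1   0.05] F [ 0.6 -0.2 -1.1] gap 0.0041467320663111824 t 8.575
[-1, 0.0016, -0.0008, 0.0207, 0.1, 0.05, -0.05] 0.0208
```

Request:
{"fn": "carry_out", "kwargs": {
  "moves": [-1,0.001,0,0,0,0,0,-1,0,0,0,0,0,0,-1,0,0,0.004,0,0,0,-1,0,0,0.004,0,0,0,-1,0,0,0,0,0,0]
}}

```text
clock: 9.2
tcp_pos: [0.5904, 0.2475, 0.1338]
orientation: [0.0, 0.35, 0.937, 0.0]
wrist_force: [-0.3, 0.8, -2.1]
finger_gap: 0.0042
```

```bash
python3 -c "
from h import *
plan([.5898,.2472,.122],139,1,-1,False)"
```

```text
at [0.5904 0.2475 0.1338] yaw 138.96 turn [-0.03  0.07  0.04] F [-0.3  0.8 -2.1] gap 0.004247926511424656 t 9.2
[-1, 0.0002, -0.0006, 0.0118, 0.07, 0.03, -0.04] 0.0118
```

Within 0.6 mm and nearly vertical, so I'll go in gently.

Request:
{"fn": "carry_out", "kwargs": {
  "moves": [-1,0,-0.0005,0.004,0,0,0,-1,0,0,0.004,0,0,0,-1,0,0,0.003,0,0,0,-1,0,0,0.002,0,0,0,-1,0,0,0,0,0,0]
}}

```text
clock: 9.82
tcp_pos: [0.59, 0.247, 0.1197]
orientation: [0.0, 0.351, 0.937, 0.0]
wrist_force: [0.7, 0.4, -2.3]
finger_gap: 0.0043
```

```bash
python3 -c "
from h import *
plan([.5898,.2472,.112],139,1,-1,False)"
```

```text
at [0.59   0.247  0.1197] yaw 138.96 turn [-0.02  0.06  0.04] F [ 0.7  0.4 -2.3] gap 0.004330578061268007 t 9.825
[-1, 0.0003, -0.0, 0.0077, 0.05, 0.03, -0.04] 0.0077
```

Request:
{"fn": "carry_out", "kwargs": {
  "moves": [-1,0,0,0.003,0,0,0,-1,0,0,0.003,0,0,0,-1,0,0,0.003,0,0,0,-1,0,0,0.003,0,0,0,-1,0,0,0.002,0,0,0]
}}

```text
clock: 10.45
tcp_pos: [0.5917, 0.2476, 0.1074]
orientation: [0.002, 0.351, 0.937, 0.002]
wrist_force: [-0.7, 0.1, 5.6]
finger_gap: 0.004
```

```bash
python3 -c "
from h import *
plan([.5898,.2472,.102],139,1,-1,False)"
```

```text
at [0.5917 0.2476 0.1074] yaw 138.96 turn [-0.1   0.32  0.04] F [-0.7  0.1  5.6] gap 0.0039613233676177185 t 10.45
[-1, 0.0012, -0.0015, 0.0054, 0.28, 0.17, -0.04] 0.0058
```

Request:
{"fn": "carry_out", "kwargs": {
  "moves": [-1,0,-0.001,0.003,0.2,0.1,0,-1,0,0,0.003,0,0,0,-1,0,0,0.003,0,0,0,-1,0,0,0.003,0,0,0,-1,0,0,0.003,0,0,0]
}}

```text
clock: 11.08
tcp_pos: [0.5956, 0.2483, 0.1046]
orientation: [0.007, 0.35, 0.937, 0.005]
wrist_force: [-5.2, -0.8, 14.1]
finger_gap: 0.0043
```

```bash
python3 -c "
from h import *
plan([.5898,.2472,.102],139,1,-1,False)"
```

```text
at [0.5956 0.2483 0.1046] yaw 138.97 turn [-0.26  1.01  0.03] F [-5.2 -0.8 14.1] gap 0.004256341219346079 t 11.075
[-1, 0.0037, -0.0047, 0.0025, 0.86, 0.59, -0.03] 0.0065
```

It presses at 14 N, but the tool has drifted outward and tilted 1°. I'll straighten it while pressing.

Request:
{"fn": "carry_out", "kwargs": {
  "moves": [-1,0.002,-0.003,0.004,0.5,0.3,0,-1,0.002,-0.003,0.004,0.5,0.3,0,-1,0.001,-0.001,0.004,0.3,0.2,0,-1,0.001,-0.001,0.004,0.2,0.1,0,-1,0,-0.001,0.004,0.2,0.1,0]
}}

```text
clock: 11.7
tcp_pos: [0.5947, 0.2481, 0.1044]
orientation: [0.007, 0.35, 0.937, 0.003]
wrist_force: [-5.5, -1.5, 20.1]
finger_gap: 0.004
```

```bash
python3 -c "
from h import *
plan([.5898,.2472,.102],139,1,-1,False)
print(env.get_state()['ft_torque'])"
```

```text
at [0.5947 0.2481 0.1044] yaw 138.99 turn [-0.05  0.82  0.01] F [-5.5 -1.5 20.1] gap 0.004023535255436815 t 11.7
[-1, 0.0031, -0.0039, 0.0024, 0.57, 0.58, -0.01] 0.0055
[-0.34385665  1.2019493   0.00363661]
```

Request:
{"fn": "carry_out", "kwargs": {
  "moves": [-1,0.003,-0.004,0.004,0.8,0.6,0,-1,0.003,-0.004,0.004,0.8,0.6,0,-1,0.003,-0.004,0.004,0.8,0.6,0,-1,0.002,-0.003,0.004,0.6,0.4,0,-1,0.002,-0.003,0.004,0.6,0.4,0]
}}

```text
clock: 12.32
tcp_pos: [0.5889, 0.248, 0.1038]
orientation: [-0.009, 0.35, 0.937, -0.006]
wrist_force: [1.4, 1.0, 14.7]
finger_gap: 0.0042
```

```bash
python3 -c "
from h import *
plan([.5898,.2472,.102],139,1,-1,False)
print(env.get_state()['ft_torque'])
snap('scene','s6'); snap('wrist','w6'); b=cv2.imread('pics/w6.png'); s=cv2.imread('pics/s6.png')
cv2.imwrite('pics/c6.png',np.hstack([cv2.resize(b[100:420,140:460],(400,400)),cv2.resize(s[260:340,400:480],(400,400),interpolation=2)]))"
```

```text
at [0.5889 0.248  0.1038] yaw 139.01 turn [ 0.26 -1.21 -0.02] F [ 1.4  1.  14.7] gap 0.004239526954557944 t 12.325
[-1, -0.0012, 0.0001, 0.0017, -0.99, -0.74, 0.02] 0.0021
[ 0.12387506 -0.24270372  0.06235755]
```

View pics/c6.png

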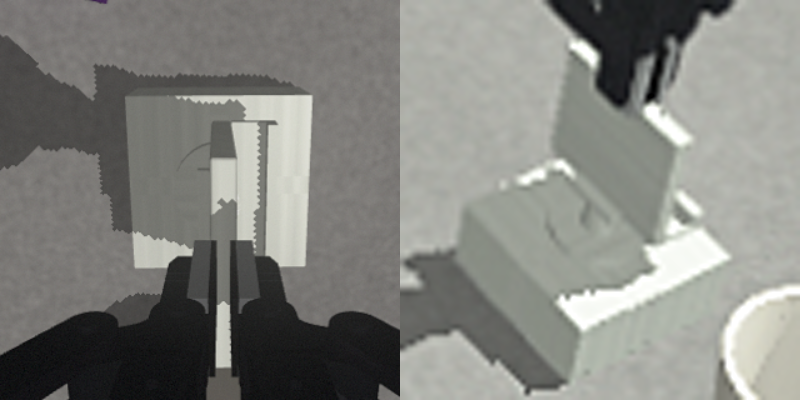

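The collar now looks seated on the block in the scene crop, but the tilt has overshot by 1.2° the other way. I'll trim it once and keep pressing.

Request:
{"fn": "carry_out", "kwargs": {
  "moves": [-1,0,0,0.005,-0.5,-0.4,0,-1,0,0,0.005,-0.2,-0.2,0,-1,0,-0.001,0.005,0,0,0,-1,0.001,-0.001,0.005,0.2,0.2,0,-1,0.001,-0.001,0.005,0.3,0.2,0]
}}

```text
clock: 13.05
tcp_pos: [0.5944, 0.2492, 0.1044]
orientation: [0.007, 0.35, 0.937, 0.004]
wrist_force: [-7.3, -2.9, 23.4]
finger_gap: 0.0038
```

```bash
python3 -c "
from h import *
plan([.5898,.2472,.102],139,1,-1,False)
print(env.get_state()['ft_torque'])"
```

```text
at [0.5944 0.2492 0.1044] yaw 139.05 turn [-0.17  0.96 -0.05] F [-7.3 -2.9 23.4] gap 0.0037525522667109265 t 13.05
[-1, 0.0022, -0.0046, 0.0023, 0.75, 0.61, 0.05] 0.0056
[-0.65819614  1.51003692  0.02581458]
```

Request:
{"fn": "carry_out", "kwargs": {
  "moves": [-1,0.002,-0.003,0.005,0.6,0.5,0,-1,0.002,-0.003,0.005,0.5,0.4,0,-1,0.002,-0.003,0.005,0.5,0.4,0,-1,0.001,-0.002,0.005,0.5,0.3,0,-1,0.001,-0.002,0.005,0.4,0.3,0]
}}

```text
clock: 13.68
tcp_pos: [0.5926, 0.2485, 0.1041]
orientation: [0.0, 0.349, 0.937, 0.001]
wrist_force: [-4.6, -1.2, 23.7]
finger_gap: 0.0038
```

```bash
python3 -c "
from h import *
plan([.5898,.2472,.102],139,1,-1,False)
print(env.get_state()['ft_torque'])"
```

```text
at [0.5926 0.2485 0.1041] yaw 139.1 turn [-0.12  0.06 -0.1 ] F [-4.6 -1.2 23.7] gap 0.0037986647433560228 t 13.675
[-1, 0.0013, -0.0028, 0.0021, 0.13, -0.03, 0.1] 0.0037
[-0.22118439  0.97305582 -0.01288246]
```

```bash
python3 -c "
from h import *
snap('scene','s7'); s=cv2.imread('pics/s7.png'); cv2.imwrite('pics/c7.png',cv2.resize(s[275:335,405:485],(800,600),interpolation=2))
for i in range(6): env.read_camera('top')
plan([.5898,.2472,.102],139,1,-1,False)"
```

```text
at [0.5925 0.2484 0.1041] yaw 139.1 turn [-0.11  0.06 -0.1 ] F [-4.5 -0.5 22.1] gap 0.004129793305541443 t 14.025
[-1, 0.0012, -0.0027, 0.0021, 0.12, -0.03, 0.1] 0.0036
```

View pics/c7.png

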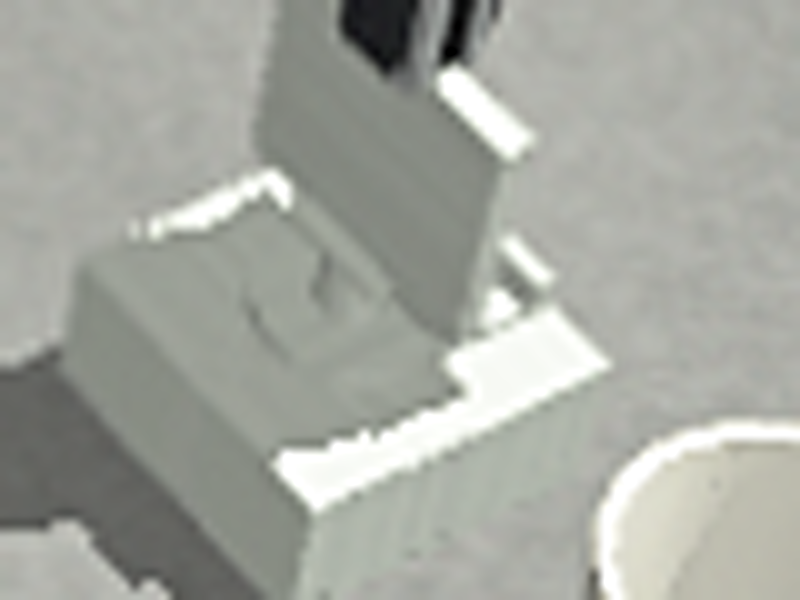

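The collar lies on the block with no visible gap. The push holds steady at 22 N over 0.35 s and the height is unchanged, so I'll hand in.

```bash
python3 -c "
from workcell import env
print(env.hand_in())"
```

```text
the job is handed in; nothing more can be done
None
```

The phone stand is together and the job is handed in at about 14 s of the 35 s allowed. The gripper still holds the cradle and presses it down. I picked up the white cradle, turned it about 7.5° to match the socket, slid it in and pressed it down on the spring.

**Last checks**
- **Depth:** the cradle's origin works out at about 15.9 mm above the base's, against 16 mm when fully home. That assumes it did not slip in the grip. The tool stopped going down while the push kept rising.
- **Push:** it settled at about 22 N, more than the 10–11 N spring force, and held steady over 0.35 s.
- **Tilt:** the tool is about 0.1° from vertical.
- **Picture:** the last scene image shows the collar on the block with no visible gap.

**What disagreed**
- **Finger gap:** it read about 4 mm on the 8 mm plate throughout. The pictures and the measured weight (about 2 N) showed the cradle was held.
- **Tool drift:** while pressing, the tool drifted and tilted about 1° one way, then 1.2° the other, before I straightened it. About 3 mm of sideways offset and 4–5 N of sideways force remained at hand-in.
- **Top camera:** its positions were about 2 mm off the wrist camera's in y, so I used the wrist camera's.

I did not move or touch the cup, jar, tape dispenser, note holder or look-alikes at any point I could see. I did not compare their positions before and after.

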